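Set the press lever to float behind its roll-top guard

TASK

Roll the slatted guard of the grey lever console open and push the lever away from you, past the light click and on past the stiff detent, until it sits home in its float notch and the marker in the sight window has jumped to the left; do not ram the lever on against its stop. Then let the lever go and roll the guard fully closed again, leaving the other things on the bench where they are.

Things in the scene. Friction and masses are not known exactly. Their poses are not given: they have to be found in the camera images.
- console: Grey lever console of the bench press, fixed: 264 deep (x) x 240 wide (y) x 212 high, D-shaped ends, 220 wide inside. Origin: centre of its underside on the bench; x points from its front (robot side) to its back, y left, z up; turned by up to 0.2 rad. Deck inside 72 mm above the bench; front sill 106 high, outer face at x -122. Clear sight window on the deck, 24 x 50 x 18 high, centre at x -35, y +61.
- track_axis (a point): Axis of the guard's curved track: along the console's y, 80 mm above the bench, at the console's x = 0, y = 0. Same axes as the console.
- guard (a joint): Tambour guard of aluminium slats, 212 wide, outer radius 123 mm, that rolls in a circular track about track_axis: 0 = closed, grows as its front edge goes up and back over the top, 1.55 rad = fully open against its stop. Starts at 0 to 0.1. About 2 N at the bar moves it; it stays where it is left.
- guard_bar (a point): Centre of the guard's pull bar: round, 12 mm thick, 110 mm long along the console's y, on two end posts, 165 mm from track_axis, with 36 mm free between bar and slats. In the console's axes from track_axis it is at x = -165 cos(0.524 + q), z = 165 sin(0.524 + q) mm with joint guard at q (closed: 143 in front, 83 above).
- lever_pivot (a point): Pivot of the lever: 35 mm in front of the console's middle, 70 mm above the bench, mid-width. The lever swings about the console's y axis. Same axes as the console. Float, its stop and the clicks lie at places set inside the housing, which differ by up to 0.5 rad from start to start and cannot be seen, only felt or told from the marker; float is 0 to 0.55 rad beyond upright.
- lever_grip (a point): Centre of the lever's black barrel grip (26 mm dia, 34 high, rounded), 80 mm from the pivot on a 9 mm rod. As found it leans 0 to 0.65 rad towards the robot, held by friction (1 N at the grip). Pushed away it meets a light click (about 5 N) and later a stiff detent (9 to 15 N), then jumps ahead into float; a firm stop follows about 4 mm behind. Over 35 N is ramming.
- float_marker (a joint): White marker block (12 x 8 x 10) under the clear sight window on the deck, left of the lever; to be seen, not touched. Its shift to the left (console +y) in m: 0 until just before the crest of the stiff detent, about 0.002 on the crest, 0.0075 to 0.013 with the lever home in float (above 0.006 counts).
- lever: The lever itself; origin at the pivot, its z axis runs up along the rod to the grip.
- side_cutter: Bystander, not to be disturbed: blue-handled side cutter lying in front of the console, 46x118x12 (mm); origin at the centre of its underside.
- flux_bottle: Bystander, not to be disturbed: white needle bottle with a red cap, 35 diameter, 104 high, close to the console's left side (mm); origin at the centre of its underside.
- terminal_block: Bystander, not to be disturbed: green terminal block beside the console, 12x40x15 (mm); origin at the centre of its underside.
- tray_screws: Bystander, not to be disturbed: dark tray of screws, 68x100x22 (mm); origin at the centre of its underside.
- esd_brush: Bystander, not to be disturbed: black flat brush, 41x165x9 (mm); origin at the centre of its underside.

How it is judged (in metres and radians):
On the way, in this order (a step that is already met when the one before it is completed fails the run):
1. the guard is rolled open (joint guard above 1.3 rad) (value of joint guard above 1.3 rad), for 0.2 s.
2. the lever is home in the float notch: the float marker has moved more than 6 mm (value of joint float_marker above 0.006 m), for 0.3 s.
At the end, for the whole second after the job is handed in: The lever rests in the float notch (float marker moved more than 6 mm) and the guard is rolled closed (joint guard below 0.06 rad, about 10 mm at the bar), both at rest (value of joint float_marker above 0.006 m and value of joint guard below 0.06 rad and velocity of joint guard below 0.05 rad/s and velocity of joint float_marker below 0.005 m/s); the robot touches nothing.
It fails at once if the lever is rammed: more than 35 N on it from the robot (contact force between any of the fingers, the arm and lever above 35 N).
It fails at once if a bystander is moved by more than 30 mm (distance of any of side_cutter, flux_bottle, terminal_block, tray_screws, esd_brush from where it was at the start of the episode above 0.03 m).
It also fails if it takes over 72 s, if anything falls off the work surface, if the arm or the gripper's body presses on something with over 40 N, if the wrist force passes 120 N, or if a joint passes its speed limit or range.

ROBOT

A 7-joint arm with a two-finger parallel gripper is mounted at the origin on a cart in front of the work surface, level with it; the furniture and walls round the work are solid. World frame = base frame: x ahead of the robot, y to its left, z up, the work surface at z = 0. Lengths are in mm, angles in degrees, forces in N, time in s.
With the tool pointing down it reaches from about 425 to 875 mm from the base axis. Payload 9.9 kg.
Tool frame: the origin (TCP) lies at the centre of the arm's flange, where the gripper is bolted on; the fingertips stand 173 mm ahead of it and the grasp point (between the pads) lies 155 mm ahead of it; z points along the fingers, y is the line along which they close (so a half turn about z gives the same grasp; the last joint's range is limited). The gripper opens to 85 mm and grips with 20 to 120 N. Pads are 22 mm wide; open, the fingers measure 114 mm over their backs; the gripper's body (76 mm by 85 mm) begins 54 mm behind the grasp point. The pads swing forward as they close: fully open they stand 13 mm farther back than shut.
Start: joints at [-74.931, 32.985, 1.427, 82.34, -0.859, 64.687, -3.237], TCP at [229.42, 634.823, 404.689] pointing down, gripper open.
Joint ranges: [-157.87, 157.87], [-19.46, 123.44], [-87.15, 90], [11.01, 140.99], [-62.26, 242.26], [9.8, 113.94], [-161.44, 161.44]. Speed limits (degrees/s): [127.2, 127.2, 172.46, 172.46, 180, 180, 180].

INTERFACE

Orientations are given as a 3x3 rotation matrix whose columns are the frame's x, y, z axes.
In Python, from cell import bot gives the robot as it stands. The module is installed in compiled form; this text tells all that it offers.
- The arm moves only by the tool carry_out, never from a script. Its argument "targets" is a list of rows, each an object of numbers: "dx", "dy", "dz": the shift along the tool's x, y, z in m; "wx", "wy", "wz": the turn, a rotation vector about the tool's x, y, z in degrees. In form: [{"dx": .., "dy": .., "dz": .., "wx": .., "wy": .., "wz": ..}, ...]. A call has exactly 5 rows; each row is the pose to reach, as a shift and turn from the pose commanded when the call began, along the tool's axes at that moment; what a row does not reach only later rows make up. A row lasts 1/10 s, in which the tool goes at most 50 mm and 8.59 degrees, less where a joint would pass 70% of its speed; a pose out of reach is approached as far as the arm can. A call with a gripper value outside its range is refused whole. "fingers" is the opening, from -1 (shut) to 1 (fully open), set as the call begins (left out, the last holds). The fingers move at their own pace and stop on an object; "squeeze" is the grip in N (left out, the last holds). Time passes only in rows, so rows that repeat a pose let the fingers close, or fill a call up. It gives the time, the measured TCP pose, the force, the opening and the grip force at its end, in the units of the state.
- bot.observe(): the state, without advancing time (a new reading comes with each control period).
- bot.snapshot(name): name is "side" or "top" or "wrist"; returns the picture (480x640x3 uint8, blue, green, red); there is no depth.
- bot.camera_params(name): a dict with "vfov" (degrees; the focal length in pixels is half the picture's height over the tangent of half this angle, whatever the lens; pixels are square), "cx", "cy" (the principal point, pixels), "camera_from_world" (4x4, takes a point from world to camera coordinates); the wrist camera has in their place "mount" (4x4, takes a point from camera to tool coordinates, whose origin is the TCP and whose axes are the flange's). Camera axes: x right, y down, z forward; pixel columns grow to the right and rows downward; lengths in mm; the calibration is good to about 2 mm. A picture is of the moment at which its call begins: read the wrist's pose just before it. camera_params takes no time and is no camera call.
- bot.sign_off(): hands the job in; it is judged then, once.
The state is a dict: "time_s": time; "joint_pos": joint angles; "qd": joint speeds; "tau": joint torques, N m; "tcp_pos": TCP position; "tool_rot": TCP orientation; "ft_force": force on the tool from outside, world axes, zero at the start; "moment": the same for the moment, N m; "gripper_width": finger opening in mm; "grasp_force": force on a finger pad.
Only numpy, scipy, OpenCV 4.12 (cv2) and the standard library are available. Lean on these libraries where they do the work, as an engineer would, in place of code of your own. Each camera call takes 0.05 s, during which the arm holds its last target. There are 200 camera calls.

## Working session

There is one attempt and no reset: what is moved stays moved. The work goes in short steps, Python scripts to look and compute and a tool call to move; the robot and the scene stay as the last step left them, time stands still between calls to the robot, and variables do not carry over. Pictures are saved under pics/ and viewed, at most 10 in all, crops included, and the job is handed in when it is done.

Besides the shell and the picture viewer there is one more tool, called as a command line: name --argument value ..., lists and objects as JSON in quotes. carry_out: Moves the arm, as the interface text tells. Its arguments: {"type":"object","properties":{"targets":{"type":"array","items":{"type":"object","properties":{"dx":{"type":"number"},"dy":{"type":"number"},"dz":{"type":"number"},"wx":{"type":"number"},"wy":{"type":"number"},"wz":{"type":"number"}}}},"fingers":{"type":"number"},"squeeze":{"type":"number"}},"required":["targets"]}

```bash
mkdir -p pics; cat > h.py <<'E'
import numpy as np, cv2
from cell import bot
def ray(name,u,v,st=None):
    p=bot.camera_params(name); f=240/np.tan(np.radians(p["vfov"])/2)
    d=np.array([(u-p["cx"])/f,(v-p["cy"])/f,1.])
    if name=="wrist":
        M=np.array(p["mount"]); T=np.eye(4); T[:3,:3]=st["tool_rot"]; T[:3,3]=st["tcp_pos"]; W=T@M
    else: W=np.linalg.inv(np.array(p["camera_from_world"]))
    return W[:3,3],W[:3,:3]@d
def onz(name,u,v,z,st=None):
    o,d=ray(name,u,v,st); return o+d*(z-o[2])/d[2]
def proj(name,P,st=None):
    p=bot.camera_params(name); f=240/np.tan(np.radians(p["vfov"])/2)
    if name=="wrist":
        T=np.eye(4); T[:3,:3]=st["tool_rot"]; T[:3,3]=st["tcp_pos"]; C=np.linalg.inv(T@np.array(p["mount"]))
    else: C=np.array(p["camera_from_world"])
    q=C[:3,:3]@np.array(P)+C[:3,3]; return p["cx"]+f*q[0]/q[2],p["cy"]+f*q[1]/q[2]
E
python3 - <<'E'
from h import *
s=bot.observe(); print(s)
a=bot.snapshot("top"); b=bot.snapshot("side")
cv2.imwrite("pics/top.png",a); cv2.imwrite("pics/side.png",b)
for n in("top","side","wrist"): print(n,bot.camera_params(n))
E
```

```text
{'time_s': 0.0, 'joint_pos': array([-74.93149922,  33.03239746,   1.42276411,  82.38488464,
        -0.86003917,  64.68564929,  -3.23713432]), 'qd': array([ 0.0744598 , -0.04946015, -0.02202443, -0.07343846, -0.0950665 ,
        0.02996274,  0.0618019 ]), 'tau': array([-5.21734291e-04, -7.65734124e+01,  2.25067019e+00, -2.85964608e+01,
        1.54962094e-02,  1.29298269e-02,  5.61467800e-05]), 'tcp_pos': array([229.34229959, 634.67878168, 403.85476893]), 'tool_rot': array([[-9.40480986e-01,  3.39845965e-01, -4.83841208e-04],
       [ 3.39846303e-01,  9.40479731e-01, -1.53793039e-03],
       [-6.76165903e-05, -1.61082594e-03, -9.99998700e-01]]), 'ft_force': array([ 0.21048618, -0.60193916,  0.94994761]), 'moment': array([-0.02886692, -0.02948431, -0.0823696 ]), 'grasp_force': 0.0, 'gripper_width': 85.33686592404543}
top {'vfov': 43.271391967486245, 'cx': 327.3896739038751, 'cy': 237.87504485286817, 'camera_from_world': array([[-1.50875114e-02, -9.99749771e-01, -1.65154992e-02,
         1.06478169e+02],
       [-9.88093755e-01,  1.74368257e-02, -1.52861663e-01,
         5.47028668e+02
[... 358 characters left out ...]
9e+02],
       [-2.47437619e-01,  8.56323001e-01, -4.53305132e-01,
         1.17654713e+02],
       [ 1.38122280e-01, -4.31900383e-01, -8.91282388e-01,
         1.30271606e+03],
       [ 0.00000000e+00,  0.00000000e+00,  0.00000000e+00,
         1.00000000e+00]])}
wrist {'vfov': 64.57875459551104, 'cx': 327.5908544666286, 'cy': 245.68182962430964, 'mount': array([[ 2.68922030e-04, -9.58930157e-01, -2.83642171e-01,
         7.35949047e+01],
       [ 9.99999963e-01,  2.47121377e-04,  1.12641500e-04,
         4.54180333e-01],
       [-3.79212874e-05, -2.83642190e-01,  9.58930189e-01,
         3.17734153e+01],
       [ 0.00000000e+00,  0.00000000e+00,  0.00000000e+00,
         1.00000000e+00]])}
```

View pics/top.png

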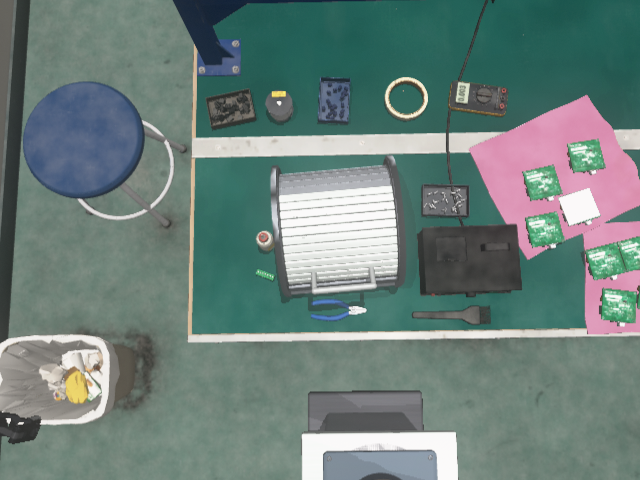

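View pics/side.png

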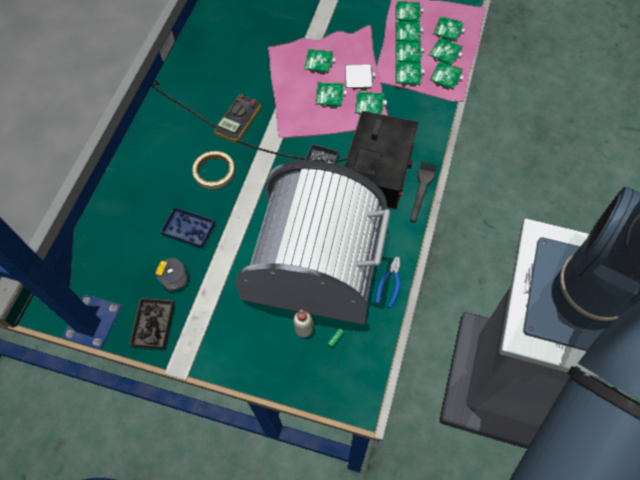

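The top view shows the console (plates at about u 273–405, v 157–297) with the bar at about (314–375, 283). The cutter is just in front, the bottle at (265,239) and the block at (264,274). The side view shows the bar at about (360–388, 210–265). I'll zoom in next.

```bash
python3 - <<'E'
import cv2,numpy as np
a=cv2.imread("pics/top.png")[145:335,245:425]; b=cv2.imread("pics/side.png")[145:335,225:415]
a=cv2.resize(a,(398,420)); a=cv2.resize(cv2.imread("pics/top.png")[145:335,245:435],None,fx=2.1,fy=2.1,interpolation=2); b=cv2.resize(b,None,fx=2.1,fy=2.1,interpolation=2)
cv2.imwrite("pics/z.png",np.hstack([a,b]))
E
```

```text
(no output)
```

View pics/z.png

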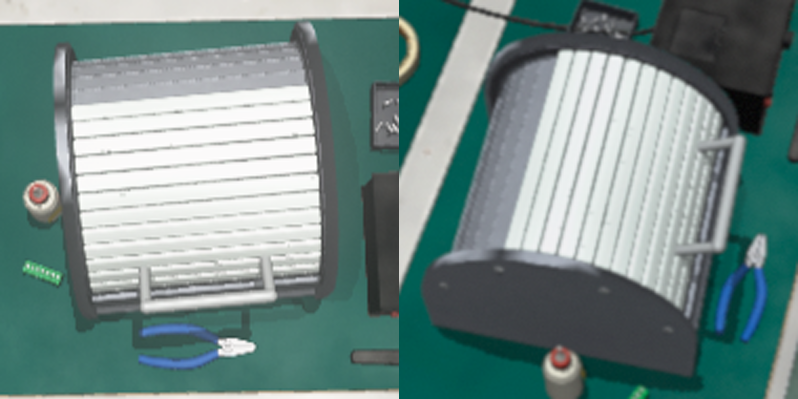

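Top: bar ends at about (315,290) and (374,286). Side: about (379,263) for the left end and (388,211) for the right end. The guard is nearly closed.

```bash
python3 - <<'E'
from h import *
def tri(t,s):
    A=np.zeros((3,3));b=np.zeros(3)
    for n,uv in(("top",t),("side",s)):
        o,d=ray(n,*uv); d=d/np.linalg.norm(d); P=np.eye(3)-np.outer(d,d); A+=P;b+=P@o
    x=np.linalg.solve(A,b); return x
L=tri((315,289.8),(378.8,263.1)); R=tri((374,286.4),(387.9,210.7))
print(L,R,np.linalg.norm(L-R))
for n,P in(("top",L),("side",L),("top",R),("side",R)): print(n,proj(n,P))
d=L-R; psi=np.arctan2(-d[0],d[1]); print("yaw",psi)
m=(L+R)/2
h=m[2]-80; 
for q in(0,.05,.1):
    a=.524+q; x0=165*np.cos(a); c=m[:2]+x0*np.array([np.cos(psi),np.sin(psi)]); print(q,80+165*np.sin(a),c)
# bottom corners of the left plate, from side view
for uv in((225+(693-399)/2.1,145+375/2.1),(225+(428-399)/2.1,145+325/2.1)): print(onz("side",*uv,0))
print("bottle",onz("top",263.5,237.5,104))
# apex z=212
for uv in((245+64/2.1,145+45/2.1),(245+305/2.1,145+25/2.1)): print(onz("top",*uv,0))
E
```

```text
[429.2790715  120.31985506 168.44020465] [436.29960512  11.073739   177.44360165] 109.8410803057816
top (np.float64(314.97497434800647), np.float64(291.2629684338537))
side (np.float64(377.4190822016149), np.float64(262.6560610022118))
top (np.float64(373.9992053145703), np.float64(286.1659818198441))
side (np.float64(388.1126345513975), np.float64(210.76474068740276))
yaw 0.06417521561238865
0 162.55732599453583 [575.35633467  74.85864578]
0.05 169.5942288896129 [571.06051024  74.58258123]
0.1 176.4071928722384 [566.4190799   74.28430685]
[428.85958434 183.29273478   0.        ]
[698.89462757 206.60312135   0.        ]
bottle [542.24213448 224.06473163 104.        ]
[717.00597026 210.35158421   0.        ]
[733.67897213 -43.2838823    0.        ]
```

```bash
cat >> h.py <<'E'
from scipy.spatial.transform import Rotation as Ro
YAW=.075; C0=np.array([572.,75.])
def con(x,y,z): 
    c,s=np.cos(YAW),np.sin(YAW); return np.array([C0[0]+c*x-s*y,C0[1]+s*x+c*y,z])
def Rt(tilt=0):  # tool y along console x, z down; tilt>0: fingers lean ahead (deg)
    c,s=np.cos(YAW),np.sin(YAW); y=np.array([c,s,0]); z=np.array([0,0,-1.]); x=np.cross(y,z)
    R=np.array([x,y,z]).T; return Ro.from_rotvec(-np.radians(tilt)*x).as_matrix()@R
def go(P,tilt=0,off=155):
    """grasp point (off ahead of TCP) to P"""
    s=bot.observe(); R=np.array(s["tool_rot"]); T=Rt(tilt); tcp=np.array(P)-T[:,2]*off
    d=R.T@(tcp-s["tcp_pos"]); w=Ro.from_matrix(R.T@T).as_rotvec(degrees=True)
    print("t",round(s["time_s"],2),"tcp",np.round(s["tcp_pos"],1),"F",np.round(s["ft_force"],1),"w",round(s["gripper_width"],1)); print("d",np.round(d/1000,4),"w",np.round(w,2))
E
python3 - <<'E'
from h import *
go([433,66,249])
print(Rt(10)[:,2])
E
```

```text
t 0.1 tcp [229.4 634.7 403.9] F [-0.5  0.7  0.4] w 85.3
d [-0.3848 -0.4656  0.0007] w [-8.000e-02  6.000e-02  6.583e+01]
[ 0.17316002  0.01301141 -0.98480775]
```

carry_out --targets '[{"dx": -0.03,"dy": -0.036,"wz": 6},{"dx": -0.06,"dy": -0.073,"wz": 12},{"dx": -0.09,"dy": -0.109,"wz": 18},{"dx": -0.12,"dy": -0.146,"wz": 24},{"dx": -0.15,"dy": -0.182,"wz": 30}]' --fingers -0.1

```text
invalid input at $.targets[0]: expected keys dx, dy, dz, wx, wy, wz
```

```bash
python3 - <<'E'
from h import *
go([433,66,249])
E
```

```text
t 0.1 tcp [229.4 634.7 403.9] F [-0.5  0.7  0.4] w 85.3
d [-0.3848 -0.4656  0.0007] w [-8.000e-02  6.000e-02  6.583e+01]
```

carry_out --targets '[{"dx": -0.03,"dy": -0.036,"dz": 0,"wx": 0,"wy": 0,"wz": 6},{"dx": -0.06,"dy": -0.073,"dz": 0,"wx": 0,"wy": 0,"wz": 12},{"dx": -0.09,"dy": -0.109,"dz": 0,"wx": 0,"wy": 0,"wz": 18},{"dx": -0.12,"dy": -0.146,"dz": 0,"wx": 0,"wy": 0,"wz": 24},{"dx": -0.15,"dy": -0.182,"dz": 0,"wx": 0,"wy": 0,"wz": 30}]' --fingers -0.1

```text
time_s: 0.6
tcp_pos: [308.9, 410.6, 404.5]
tool_rot: [[-0.641, 0.767, -0.0], [0.767, 0.641, -0.0], [-0.0, -0.0, -1.0]]
ft_force: [0.6, 0.9, -1.0]
gripper_width: 38.6
grasp_force: 0.0
```

```bash
python3 - <<'E'
from h import *
go([433,66,249])
E
```

```text
t 0.6 tcp [308.9 410.6 404.5] F [ 0.6  0.9 -1. ] w 38.6
d [-0.344  -0.1257  0.0006] w [-2.000e-02  1.000e-02  3.558e+01]
```

carry_out --targets '[{"dx": -0.043,"dy": -0.0157,"dz": 0,"wx": 0,"wy": 0,"wz": 4.5},{"dx": -0.086,"dy": -0.0314,"dz": 0,"wx": 0,"wy": 0,"wz": 9},{"dx": -0.129,"dy": -0.047,"dz": 0,"wx": 0,"wy": 0,"wz": 13.4},{"dx": -0.172,"dy": -0.063,"dz": 0,"wx": 0,"wy": 0,"wz": 17.8},{"dx": -0.215,"dy": -0.0786,"dz": 0,"wx": 0,"wy": 0,"wz": 22.2}]'

```text
time_s: 1.1
tcp_pos: [387.2, 195.8, 404.7]
tool_rot: [[-0.305, 0.952, -0.0], [0.952, 0.305, 0.0], [0.0, -0.0, -1.0]]
ft_force: [1.7, -0.5, -0.7]
gripper_width: 38.4
grasp_force: 0.0
```

```bash
python3 - <<'E'
from h import *
go([433,66,249])
E
```

```text
t 1.1 tcp [387.2 195.8 404.7] F [ 1.7 -0.5 -0.7] w 38.4
d [-0.1376  0.004   0.0007] w [-0.000e+00 -1.000e-02  1.347e+01]
```

carry_out --targets '[{"dx": -0.046,"dy": 0.0013,"dz": 0,"wx": 0,"wy": 0,"wz": 4.5},{"dx": -0.092,"dy": 0.0027,"dz": 0,"wx": 0,"wy": 0,"wz": 9},{"dx": -0.138,"dy": 0.004,"dz": 0,"wx": 0,"wy": 0,"wz": 13.5},{"dx": -0.138,"dy": 0.004,"dz": 0,"wx": 0,"wy": 0,"wz": 13.5},{"dx": -0.138,"dy": 0.004,"dz": 0,"wx": 0,"wy": 0,"wz": 13.5}]'

```text
time_s: 1.6
tcp_pos: [433.5, 66.6, 404.6]
tool_rot: [[-0.075, 0.997, -0.0], [0.997, 0.075, -0.0], [-0.0, -0.0, -1.0]]
ft_force: [0.2, 0.3, -0.3]
gripper_width: 38.4
grasp_force: 0.0
```

```bash
python3 - <<'E'
from h import *
go([433,66,178])
s=bot.observe(); cv2.imwrite("pics/w1.png",bot.snapshot("wrist")); 
print(proj("wrist",[433,66,172],s),proj("wrist",s["tcp_pos"]+155*np.array(s["tool_rot"])[:,2],s), s["joint_pos"])
E
```

```text
t 1.6 tcp [433.5  66.6 404.6] F [ 0.2  0.3 -0.3] w 38.4
d [-0.0006 -0.0005  0.0716] w [-0.02  0.01 -0.01]
(np.float64(328.7818097164073), np.float64(270.0780887580628)) (np.float64(330.7082184073854), np.float64(341.89864842941824)) [-35.96204175  14.24188067  26.72502592 116.67481524  -8.19455238
  50.8586038   -0.46787155]
```

View pics/w1.png

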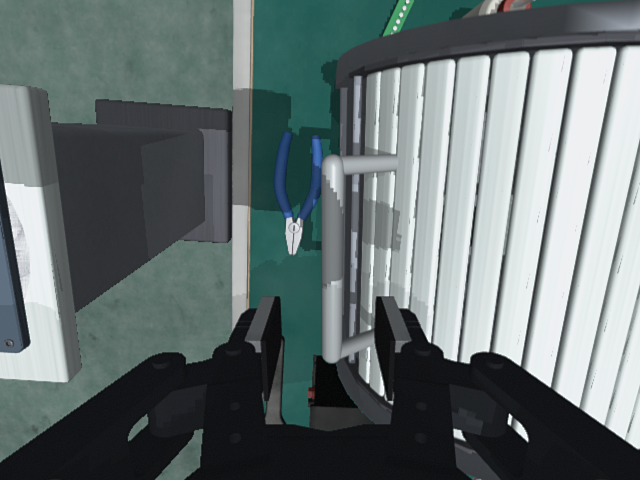

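The bar runs from (332,163) to (334,352), so it is centred between the fingers but about 2 mm ahead and 5 mm left of my estimate. I'll descend with that correction.

carry_out --targets '[{"dx": 0.005,"dy": 0.0015,"dz": 0.01,"wx": 0,"wy": 0,"wz": 0},{"dx": 0.005,"dy": 0.0015,"dz": 0.025,"wx": 0,"wy": 0,"wz": 0},{"dx": 0.005,"dy": 0.0015,"dz": 0.045,"wx": 0,"wy": 0,"wz": 0},{"dx": 0.005,"dy": 0.0015,"dz": 0.06,"wx": 0,"wy": 0,"wz": 0},{"dx": 0.005,"dy": 0.0015,"dz": 0.071,"wx": 0,"wy": 0,"wz": 0}]' --fingers -0.35 --squeeze 20

```text
time_s: 2.15
tcp_pos: [433.9, 74.4, 332.0]
tool_rot: [[-0.081, 0.997, -0.002], [0.997, 0.081, -0.0], [-0.0, -0.002, -1.0]]
ft_force: [0.3, 0.2, -0.5]
gripper_width: 27.7
grasp_force: 0.0
```

carry_out --targets '[{"dx": 0,"dy": 0,"dz": 0,"wx": 0,"wy": 0,"wz": 0},{"dx": 0,"dy": 0,"dz": 0,"wx": 0,"wy": 0,"wz": 0},{"dx": 0,"dy": 0,"dz": 0,"wx": 0,"wy": 0,"wz": 0},{"dx": 0,"dy": 0,"dz": 0,"wx": 0,"wy": 0,"wz": 0},{"dx": 0,"dy": 0,"dz": 0,"wx": 0,"wy": 0,"wz": 0}]' --fingers -1

```text
time_s: 2.65
tcp_pos: [435.6, 74.1, 334.0]
tool_rot: [[-0.079, 0.997, 0.003], [0.997, 0.079, 0.001], [0.0, 0.003, -1.0]]
ft_force: [7.2, 2.0, -6.5]
gripper_width: 11.2
grasp_force: 22.1
```

```bash
python3 - <<'E'
from h import *
go([435,71,178])
a=bot.snapshot("side")[145:335,225:495]; s=bot.observe()
w=bot.snapshot("wrist")
cv2.imwrite("pics/g1.png",np.hstack([cv2.resize(w,(400,300)),cv2.resize(a,(400,300))]))
E
```

```text
t 2.65 tcp [435.6  74.1 334. ] F [ 7.2  2.  -6.5] w 11.2
d [-0.003  -0.0008  0.001 ] w [ 0.19 -0.03  0.25]
```

View pics/g1.png

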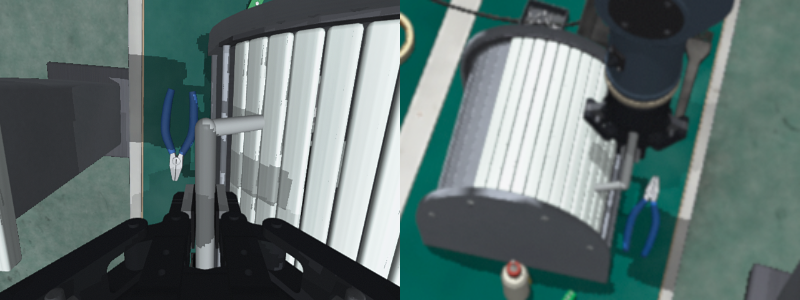

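The bar is firmly gripped (width 11.2), with the cutter clear of the fingers. Now I'll follow the arc.

carry_out --targets '[{"dx": 0,"dy": 0.0124,"dz": -0.0165,"wx": 0,"wy": 0,"wz": 0},{"dx": 0,"dy": 0.0268,"dz": -0.0312,"wx": 0,"wy": 0,"wz": 0},{"dx": 0,"dy": 0.0429,"dz": -0.0441,"wx": 0,"wy": 0,"wz": 0},{"dx": 0,"dy": 0.0605,"dz": -0.0548,"wx": 0,"wy": 0,"wz": 0},{"dx": 0,"dy": 0.0792,"dz": -0.0633,"wx": 0,"wy": 0,"wz": 0}]'

```text
time_s: 3.25
tcp_pos: [513.3, 79.8, 397.4]
tool_rot: [[-0.079, 0.997, -0.002], [0.997, 0.079, -0.0], [0.0, -0.002, -1.0]]
ft_force: [-1.6, -1.0, -3.3]
gripper_width: 10.8
grasp_force: 20.8
```

```bash
python3 - <<'E'
from h import *
go([435,71,178])
cv2.imwrite("pics/g2.png",bot.snapshot("side")[145:335,225:495])
E
```

```text
t 3.25 tcp [513.3  79.8 397.4] F [-1.6 -1.  -3.3] w 10.8
d [-0.0026 -0.0786  0.0645] w [-0.12 -0.01  0.23]
```

carry_out --targets '[{"dx": 0,"dy": 0.0197,"dz": -0.0061,"wx": 0,"wy": 0,"wz": 0},{"dx": 0,"dy": 0.04,"dz": -0.0097,"wx": 0,"wy": 0,"wz": 0},{"dx": 0,"dy": 0.0606,"dz": -0.0107,"wx": 0,"wy": 0,"wz": 0},{"dx": 0,"dy": 0.0812,"dz": -0.0092,"wx": 0,"wy": 0,"wz": 0},{"dx": 0,"dy": 0.1014,"dz": -0.005,"wx": 0,"wy": 0,"wz": 0}]'

```text
time_s: 3.8
tcp_pos: [614.6, 87.4, 402.2]
tool_rot: [[-0.078, 0.997, -0.001], [0.997, 0.078, 0.0], [0.0, -0.001, -1.0]]
ft_force: [-1.4, -1.3, 0.1]
gripper_width: 11.0
grasp_force: 21.3
```

carry_out --targets '[{"dx": 0,"dy": 0.01,"dz": 0.003,"wx": 0,"wy": 0,"wz": 0},{"dx": 0,"dy": 0.0195,"dz": 0.0066,"wx": 0,"wy": 0,"wz": 0},{"dx": 0,"dy": 0.027,"dz": 0.01,"wx": 0,"wy": 0,"wz": 0},{"dx": 0,"dy": 0.0302,"dz": 0.0114,"wx": 0,"wy": 0,"wz": 0},{"dx": 0,"dy": 0.0302,"dz": 0.0114,"wx": 0,"wy": 0,"wz": 0}]'

```text
time_s: 4.3
tcp_pos: [644.7, 89.5, 390.0]
tool_rot: [[-0.078, 0.997, -0.001], [0.997, 0.078, 0.0], [0.0, -0.001, -1.0]]
ft_force: [-0.6, 1.9, -4.6]
gripper_width: 10.9
grasp_force: 21.2
```

```bash
python3 - <<'E'
from h import *
go([435,71,178])
a=bot.snapshot("side")[95:335,225:545]; 
w=bot.snapshot("wrist")
cv2.imwrite("pics/g3.png",np.hstack([cv2.resize(w,(400,300)),cv2.resize(a,(400,300))]))
E
```

```text
t 4.3 tcp [644.7  89.5 390. ] F [-0.6  1.9 -4.6] w 10.9
d [-0.0022 -0.2104  0.0571] w [-0.03 -0.02  0.16]
```

View pics/g3.png

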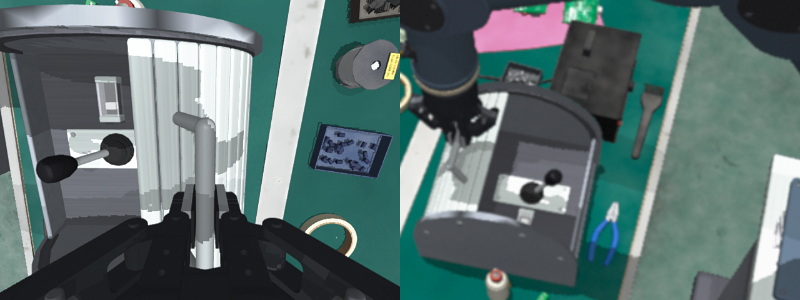

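The guard is open. The lever grip shows at about wrist (91,267) and side (347,237), leaning towards the robot. The window with the marker is at wrist (175,158). I'll release the bar, lift and localise the grip.

```bash
python3 - <<'E'
from h import *
s=bot.observe()
o1,d1=ray("wrist",91,267,s); o2,d2=ray("side",347.4,236.6)
A=np.zeros((3,3));b=np.zeros(3)
for o,d in((o1,d1),(o2,d2)):
    d=d/np.linalg.norm(d);P=np.eye(3)-np.outer(d,d);A+=P;b+=P@o
x=np.linalg.solve(A,b);print(x,proj("wrist",x,s),proj("side",x))
for th in(0,.2,.4,.5,.65,.75): 
    g=con(-35-80*np.sin(th),0,70+80*np.cos(th)); print(th,g,proj("wrist",g,s),proj("side",g))
for z in (72,90): print(proj("wrist",con(-35,61,z),s))
E
```

```text
[501.19838601  72.65397845 143.88437402] (np.float64(90.02077395442447), np.float64(270.26275960043995)) (np.float64(347.030659541227), np.float64(237.5546635467109))
0 [537.09839137  72.37746025 150.        ] (np.float64(145.5621008127809), np.float64(278.7861314840392)) (np.float64(329.472370461436), np.float64(231.4845620740614))
0.2 [521.24952455  71.18656146 148.40532623] (np.float64(119.92861885223442), np.float64(277.71764017223035)) (np.float64(337.4124601197145), np.float64(233.33239362488425))
0.4 [506.03250204  70.04314005 143.68487952] (np.float64(98.74071222283956), np.float64(274.79563032752213)) (np.float64(345.01266042472264), np.float64(235.86055778519113))
0.5 [498.85216847  69.50360302 140.20660495] (np.float64(90.26258891521894), np.float64(272.7350395898605)) (np.float64(348.5740050749854), np.float64(237.342835474176))
0.65 [488.81958203  68.74974503 133.68670388] (np.float64(80.47601055991467), np.float64(269.0439281866887)) (np.float64(353.5031543544081), np.float64(239.78896201416768))
0.75 [482.72058741  68.29146083 128.53510951] (np.float64(75.95607245662194), np.float64(266.26991708990556)) (np.float64(356.46131957373643), np.float64(241.53947075398594))
(np.float64(183.18556489594886), np.float64(162.9673051016108))
(np.float64(173.70850285818722), np.float64(164.88969400873904))
```

carry_out --targets '[{"dx": 0,"dy": 0,"dz": 0,"wx": 0,"wy": 0,"wz": 0},{"dx": 0,"dy": 0,"dz": 0,"wx": 0,"wy": 0,"wz": 0},{"dx": 0,"dy": 0,"dz": -0.005,"wx": 0,"wy": 0,"wz": 0},{"dx": 0,"dy": 0,"dz": -0.025,"wx": 0,"wy": 0,"wz": 0},{"dx": 0,"dy": 0,"dz": -0.05,"wx": 0,"wy": 0,"wz": 0}]' --fingers -0.1

```text
time_s: 4.9
tcp_pos: [644.5, 88.8, 441.0]
tool_rot: [[-0.077, 0.997, -0.001], [0.997, 0.077, -0.001], [-0.0, -0.001, -1.0]]
ft_force: [0.6, 0.1, 0.5]
gripper_width: 38.4
grasp_force: 0.0
```

```bash
sed -i 's/C0=np.array(\[572.,75.\])/C0=np.array([572.,77.])/' h.py; python3 - <<'E'
from h import *
go(con(-118,0,250),12,173)
E
```

```text
t 4.9 tcp [644.5  88.8 441. ] F [0.6 0.1 0.5] w 38.4
d [-0.0058 -0.2271  0.022 ] w [-1.207e+01  1.000e-02  1.200e-01]
```

carry_out --targets '[{"dx": 0,"dy": -0.045,"dz": 0,"wx": 0,"wy": 0,"wz": 0},{"dx": -0.001,"dy": -0.09,"dz": 0,"wx": -3,"wy": 0,"wz": 0},{"dx": -0.003,"dy": -0.135,"dz": 0.005,"wx": -6,"wy": 0,"wz": 0},{"dx": -0.005,"dy": -0.18,"dz": 0.01,"wx": -9,"wy": 0,"wz": 0},{"dx": -0.006,"dy": -0.227,"dz": 0.022,"wx": -12,"wy": 0,"wz": 0}]' --fingers -1

```text
time_s: 5.4
tcp_pos: [417.5, 64.7, 419.4]
tool_rot: [[-0.077, 0.974, 0.212], [0.997, 0.075, 0.018], [0.002, 0.213, -0.977]]
ft_force: [0.5, -0.4, 0.5]
gripper_width: 0.4
grasp_force: 0.0
```

```bash
python3 - <<'E'
from h import *
go(con(-118,0,134),12,173)
print(bot.observe()["joint_pos"])
E
```

```text
t 5.4 tcp [417.5  64.7 419.4] F [ 0.5 -0.4  0.5] w 0.4
d [ 0.0005 -0.0237  0.1137] w [ 0.28 -0.11  0.09]
[-40.86248721   8.0379001   28.47036841 122.26742771  -3.34034727
  38.53320534  -6.24359901]
```

carry_out --targets '[{"dx": 0,"dy": -0.005,"dz": 0.024,"wx": 0,"wy": 0,"wz": 0},{"dx": 0,"dy": -0.01,"dz": 0.05,"wx": 0,"wy": 0,"wz": 0},{"dx": 0,"dy": -0.0155,"dz": 0.075,"wx": 0,"wy": 0,"wz": 0},{"dx": 0,"dy": -0.0205,"dz": 0.1,"wx": 0,"wy": 0,"wz": 0},{"dx": 0,"dy": -0.0235,"dz": 0.114,"wx": 0,"wy": 0,"wz": 0}]'

```text
time_s: 5.9
tcp_pos: [419.5, 65.3, 301.3]
tool_rot: [[-0.077, 0.975, 0.207], [0.997, 0.075, 0.016], [-0.0, 0.208, -0.978]]
ft_force: [0.3, -0.3, -0.6]
gripper_width: 0.2
grasp_force: 0.0
```

```bash
python3 - <<'E'
from h import *
s=bot.observe(); w=bot.snapshot("wrist"); sd=bot.snapshot("side")[95:335,225:545]
go(con(-118,0,134),12,173)
print(s["joint_pos"])
for z in(72,90): print(proj("wrist",con(-35,61,z),s))
cv2.imwrite("pics/w_base.png",w)
cv2.imwrite("pics/p1.png",np.hstack([cv2.resize(w,(400,300)),cv2.resize(sd,(400,300))]))
E
```

```text
t 6.0 tcp [419.3  65.1 301.3] F [ 0.3 -0.6  0.7] w -0.0
d [ 0.0004 -0.0004 -0.0021] w [-0.12  0.01  0.1 ]
[-31.31862375  19.72305853  20.00237618 131.85769347 -15.56807033
  18.24284247   5.64160257]
(np.float64(451.67944588535744), np.float64(156.01837970045494))
(np.float64(469.7139551033218), np.float64(157.98573355792908))
```

View pics/p1.png

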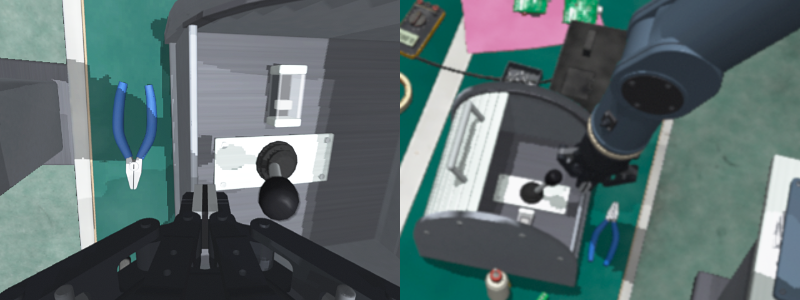

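The grip is at wrist (445,317) and the closed fingers are just in front, with the sight window at about (425–495, 105–200) and the white marker near (455,166).

```bash
cat >> h.py <<'E'
def marker(tag):
    "rectified 1 px/mm*4 patch of the window plane z=82, console y 30..92, x -50..-20; prints brightness along y"
    s=bot.observe(); im=bot.snapshot("wrist")
    q=[(-50,92),(-20,92),(-20,30),(-50,30)]
    src=np.float32([proj("wrist",con(x,y,82),s) for x,y in q]); dst=np.float32([(0,0),(120,0),(120,248),(0,248)])
    p=cv2.warpPerspective(im,cv2.getPerspectiveTransform(src,dst),(120,248)); cv2.imwrite(f"pics/m_{tag}.png",p)
    g=cv2.cvtColor(p,cv2.COLOR_BGR2GRAY)[:,40:80].mean(1)
    print("bright y 90..32 step2:",[int(g[i:i+8].mean()) for i in range(4,240,8)])
    return im
E
python3 - <<'E'
from h import *
s=bot.observe()
for th in(.4,.47,.55): print(th,proj("wrist",con(-35-80*np.sin(th),0,70+80*np.cos(th)),s))
im=marker("0")
hsv=cv2.cvtColor(im,cv2.COLOR_BGR2GRAY)[270:360,380:520]; m=(hsv<35).astype(np.uint8)
n,l,st,c=cv2.connectedComponentsWithStats(m); i=1+st[1:,4].argmax(); print(st[i]+[380,270,0,0,0],c[i]+[380,270])
tip=s["tcp_pos"]+np.array(s["tool_rot"])@[0,0,173]; print("tip",tip,"console rel",tip-con(0,0,0))
E
```

```text
0.4 (np.float64(459.3962065502245), np.float64(318.8173253425697))
0.47 (np.float64(445.16112141055714), np.float64(317.36069954827775))
0.55 (np.float64(429.17624229751806), np.float64(315.21304024431356))
bright y 90..32 step2: [130, 179, 254, 255, 253, 190, 167, 169, 169, 170, 169, 169, 168, 169, 169, 191, 244, 246, 246, 236, 171, 170, 186, 222, 254, 255, 255, 183, 141, 142]
[ 416  283   66   71 1730] [441.54624277 306.47803468]
tip [454.8605665   67.76464255 132.00361832] console rel [-117.1394335    -9.23535745  132.00361832]
```

carry_out --targets '[{"dx": 0,"dy": 0.0029,"dz": 0.0006,"wx": 0,"wy": 0,"wz": 0},{"dx": 0,"dy": 0.0059,"dz": 0.0012,"wx": 0,"wy": 0,"wz": 0},{"dx": 0,"dy": 0.0088,"dz": 0.0019,"wx": 0,"wy": 0,"wz": 0},{"dx": 0,"dy": 0.0117,"dz": 0.0025,"wx": 0,"wy": 0,"wz": 0},{"dx": 0,"dy": 0.0147,"dz": 0.0031,"wx": 0,"wy": 0,"wz": 0}]'

```text
time_s: 6.55
tcp_pos: [434.8, 66.7, 302.5]
tool_rot: [[-0.077, 0.975, 0.208], [0.997, 0.076, 0.016], [0.0, 0.208, -0.978]]
ft_force: [0.1, 0.3, -0.3]
gripper_width: 0.1
grasp_force: 0.0
```

carry_out --targets '[{"dx": 0,"dy": 0.002,"dz": 0.0004,"wx": 0,"wy": 0,"wz": 0},{"dx": 0,"dy": 0.0039,"dz": 0.0008,"wx": 0,"wy": 0,"wz": 0},{"dx": 0,"dy": 0.0059,"dz": 0.0012,"wx": 0,"wy": 0,"wz": 0},{"dx": 0,"dy": 0.0078,"dz": 0.0017,"wx": 0,"wy": 0,"wz": 0},{"dx": 0,"dy": 0.0098,"dz": 0.0021,"wx": 0,"wy": 0,"wz": 0}]'

```text
time_s: 7.05
tcp_pos: [444.2, 67.4, 302.0]
tool_rot: [[-0.077, 0.975, 0.206], [0.997, 0.076, 0.016], [-0.0, 0.207, -0.978]]
ft_force: [-2.5, -1.1, 1.1]
gripper_width: 0.0
grasp_force: 1.1
```

carry_out --targets '[{"dx": 0,"dy": 0.002,"dz": 0.0004,"wx": 0,"wy": 0,"wz": 0},{"dx": 0,"dy": 0.0039,"dz": 0.0008,"wx": 0,"wy": 0,"wz": 0},{"dx": 0,"dy": 0.0059,"dz": 0.0012,"wx": 0,"wy": 0,"wz": 0},{"dx": 0,"dy": 0.0078,"dz": 0.0017,"wx": 0,"wy": 0,"wz": 0},{"dx": 0,"dy": 0.0098,"dz": 0.0021,"wx": 0,"wy": 0,"wz": 0}]'

```text
time_s: 7.55
tcp_pos: [453.8, 68.1, 301.8]
tool_rot: [[-0.077, 0.976, 0.205], [0.997, 0.076, 0.016], [-0.0, 0.205, -0.979]]
ft_force: [-8.1, -0.3, 3.5]
gripper_width: -0.5
grasp_force: 3.4
```

```bash
cat >> h.py <<'E'
def stat(tag):
    im=marker(tag); s=bot.observe()
    g=cv2.cvtColor(im,cv2.COLOR_BGR2GRAY); best=None
    tip=s["tcp_pos"]+np.array(s["tool_rot"])@[0,0,173]; d=tip-con(0,0,0); c,sn=np.cos(YAW),np.sin(YAW)
    print("t",round(s["time_s"],2),"tip con",np.round([c*d[0]+sn*d[1],-sn*d[0]+c*d[1],tip[2]],1),"F",np.round(s["ft_force"],1))
    cv2.imwrite(f"pics/w_{tag}.png",im)
E
python3 -c "
from h import *
stat('1')"
```

```text
bright y 90..32 step2: [132, 181, 255, 255, 254, 190, 162, 162, 162, 163, 161, 161, 161, 161, 162, 189, 245, 246, 246, 233, 163, 163, 186, 223, 254, 255, 255, 179, 143, 144]
t 7.6 tip con [-8.280e+01  1.000e-01  1.325e+02] F [-4.4 -1.   2.5]
```

carry_out --targets '[{"dx": 0,"dy": 0.0015,"dz": 0.0003,"wx": 0,"wy": 0,"wz": 0},{"dx": 0,"dy": 0.003,"dz": 0.0006,"wx": 0,"wy": 0,"wz": 0},{"dx": 0,"dy": 0.0045,"dz": 0.0009,"wx": 0,"wy": 0,"wz": 0},{"dx": 0,"dy": 0.006,"dz": 0.0012,"wx": 0,"wy": 0,"wz": 0},{"dx": 0,"dy": 0.0075,"dz": 0.0015,"wx": 0,"wy": 0,"wz": 0}]'

```text
time_s: 8.1
tcp_pos: [462.8, 68.9, 302.5]
tool_rot: [[-0.077, 0.975, 0.209], [0.997, 0.076, 0.016], [-0.0, 0.209, -0.978]]
ft_force: [0.1, 0.3, 0.1]
gripper_width: -0.1
grasp_force: 0.0
```

carry_out --targets '[{"dx": 0,"dy": 0.0015,"dz": 0.0003,"wx": 0,"wy": 0,"wz": 0},{"dx": 0,"dy": 0.003,"dz": 0.0006,"wx": 0,"wy": 0,"wz": 0},{"dx": 0,"dy": 0.0045,"dz": 0.0009,"wx": 0,"wy": 0,"wz": 0},{"dx": 0,"dy": 0.006,"dz": 0.0012,"wx": 0,"wy": 0,"wz": 0},{"dx": 0,"dy": 0.0075,"dz": 0.0015,"wx": 0,"wy": 0,"wz": 0}]'

```text
time_s: 8.6
tcp_pos: [469.7, 69.3, 302.3]
tool_rot: [[-0.077, 0.975, 0.207], [0.997, 0.076, 0.016], [-0.0, 0.208, -0.978]]
ft_force: [-2.1, 0.8, 1.3]
gripper_width: -0.1
grasp_force: 0.7
```

```bash
python3 -c "
from h import *
stat('2')"
```

```text
bright y 90..32 step2: [131, 171, 255, 255, 253, 190, 157, 158, 158, 159, 156, 155, 155, 156, 156, 181, 246, 246, 246, 237, 159, 158, 181, 222, 254, 255, 255, 183, 142, 143]
t 8.65 tip con [-6.630e+01  1.000e-01  1.332e+02] F [-1.2  0.  -0.8]
```

carry_out --targets '[{"dx": 0,"dy": 0.001,"dz": 0.0002,"wx": 0,"wy": 0,"wz": 0},{"dx": 0,"dy": 0.002,"dz": 0.0004,"wx": 0,"wy": 0,"wz": 0},{"dx": 0,"dy": 0.003,"dz": 0.0006,"wx": 0,"wy": 0,"wz": 0},{"dx": 0,"dy": 0.004,"dz": 0.0008,"wx": 0,"wy": 0,"wz": 0},{"dx": 0,"dy": 0.005,"dz": 0.001,"wx": 0,"wy": 0,"wz": 0}]'

```text
time_s: 9.15
tcp_pos: [474.9, 69.8, 302.4]
tool_rot: [[-0.077, 0.975, 0.207], [0.997, 0.076, 0.016], [-0.0, 0.208, -0.978]]
ft_force: [-1.8, 0.4, 1.8]
gripper_width: -0.2
grasp_force: 0.9
```

```bash
python3 -c "
from h import *
stat('3')"
```

```text
bright y 90..32 step2: [131, 170, 255, 255, 253, 189, 157, 158, 157, 158, 155, 154, 155, 155, 155, 182, 246, 247, 247, 235, 159, 157, 181, 223, 254, 255, 255, 186, 142, 143]
t 9.2 tip con [-61.3   0.2 133.2] F [-1.2  0.1  0.2]
```

carry_out --targets '[{"dx": 0,"dy": 0.001,"dz": 0.0002,"wx": 0,"wy": 0,"wz": 0},{"dx": 0,"dy": 0.002,"dz": 0.0004,"wx": 0,"wy": 0,"wz": 0},{"dx": 0,"dy": 0.003,"dz": 0.0006,"wx": 0,"wy": 0,"wz": 0},{"dx": 0,"dy": 0.004,"dz": 0.0008,"wx": 0,"wy": 0,"wz": 0},{"dx": 0,"dy": 0.005,"dz": 0.001,"wx": 0,"wy": 0,"wz": 0}]'

```text
time_s: 9.7
tcp_pos: [478.5, 70.0, 302.0]
tool_rot: [[-0.077, 0.976, 0.203], [0.997, 0.076, 0.016], [0.0, 0.204, -0.979]]
ft_force: [-11.4, -0.9, 5.0]
gripper_width: -0.1
grasp_force: 5.0
```

carry_out --targets '[{"dx": 0,"dy": 0.0005,"dz": 0.0001,"wx": 0,"wy": 0,"wz": 0},{"dx": 0,"dy": 0.001,"dz": 0.0002,"wx": 0,"wy": 0,"wz": 0},{"dx": 0,"dy": 0.001,"dz": 0.0002,"wx": 0,"wy": 0,"wz": 0},{"dx": 0,"dy": 0.0015,"dz": 0.0003,"wx": 0,"wy": 0,"wz": 0},{"dx": 0,"dy": 0.0015,"dz": 0.0003,"wx": 0,"wy": 0,"wz": 0}]'

```text
time_s: 10.2
tcp_pos: [479.5, 70.1, 301.8]
tool_rot: [[-0.077, 0.976, 0.202], [0.997, 0.076, 0.016], [0.0, 0.203, -0.979]]
ft_force: [-10.6, -1.0, 3.8]
gripper_width: 0.2
grasp_force: 5.3
```

```bash
python3 -c "
from h import *
stat('4')"
```

```text
bright y 90..32 step2: [131, 178, 255, 255, 253, 185, 156, 157, 157, 157, 154, 154, 154, 154, 154, 181, 246, 246, 246, 233, 157, 157, 183, 225, 254, 255, 255, 179, 141, 142]
t 10.25 tip con [-5.750e+01  1.000e-01  1.324e+02] F [-9.7 -1.1  3.4]
```

carry_out --targets '[{"dx": 0,"dy": 0.0005,"dz": 0.0001,"wx": 0,"wy": 0,"wz": 0},{"dx": 0,"dy": 0.001,"dz": 0.0002,"wx": 0,"wy": 0,"wz": 0},{"dx": 0,"dy": 0.001,"dz": 0.0002,"wx": 0,"wy": 0,"wz": 0},{"dx": 0,"dy": 0.0015,"dz": 0.0003,"wx": 0,"wy": 0,"wz": 0},{"dx": 0,"dy": 0.0015,"dz": 0.0003,"wx": 0,"wy": 0,"wz": 0}]'

```text
time_s: 10.75
tcp_pos: [480.8, 70.2, 301.8]
tool_rot: [[-0.077, 0.976, 0.202], [0.997, 0.076, 0.016], [0.0, 0.202, -0.979]]
ft_force: [-12.5, 0.4, 7.4]
gripper_width: 0.0
grasp_force: 6.0
```

```bash
python3 -c "
from h import *
stat('5')"
```

```text
bright y 90..32 step2: [131, 180, 255, 255, 253, 184, 156, 157, 157, 157, 154, 153, 153, 154, 154, 182, 245, 246, 246, 233, 156, 157, 183, 224, 254, 255, 255, 179, 141, 142]
t 10.8 tip con [-5.640e+01  1.000e-01  1.324e+02] F [-12.3  -0.5   7.2]
```

carry_out --targets '[{"dx": 0,"dy": 0.0005,"dz": 0.0001,"wx": 0,"wy": 0,"wz": 0},{"dx": 0,"dy": 0.001,"dz": 0.0002,"wx": 0,"wy": 0,"wz": 0},{"dx": 0,"dy": 0.0015,"dz": 0.0003,"wx": 0,"wy": 0,"wz": 0},{"dx": 0,"dy": 0.0015,"dz": 0.0003,"wx": 0,"wy": 0,"wz": 0},{"dx": 0,"dy": 0.0015,"dz": 0.0003,"wx": 0,"wy": 0,"wz": 0}]'

```text
time_s: 11.3
tcp_pos: [483.1, 70.3, 301.9]
tool_rot: [[-0.077, 0.976, 0.204], [0.997, 0.076, 0.016], [-0.0, 0.204, -0.979]]
ft_force: [-2.7, -1.8, -0.4]
gripper_width: -0.2
grasp_force: 1.2
```

```bash
python3 -c "
from h import *
stat('6')"
```

```text
bright y 90..32 step2: [131, 178, 255, 255, 253, 184, 155, 155, 156, 156, 153, 152, 152, 152, 185, 246, 246, 246, 231, 154, 155, 155, 181, 224, 254, 255, 255, 182, 140, 141]
t 11.35 tip con [-5.26e+01  1.00e-01  1.33e+02] F [-0.1  0.7  0.1]
```

carry_out --targets '[{"dx": 0,"dy": 0.0005,"dz": 0.0001,"wx": 0,"wy": 0,"wz": 0},{"dx": 0,"dy": 0.0005,"dz": 0.0001,"wx": 0,"wy": 0,"wz": 0},{"dx": 0,"dy": 0.0005,"dz": 0.0001,"wx": 0,"wy": 0,"wz": 0},{"dx": 0,"dy": 0.0005,"dz": 0.0001,"wx": 0,"wy": 0,"wz": 0},{"dx": 0,"dy": 0.0005,"dz": 0.0001,"wx": 0,"wy": 0,"wz": 0}]'

```text
time_s: 11.85
tcp_pos: [485.1, 70.6, 302.6]
tool_rot: [[-0.077, 0.975, 0.208], [0.997, 0.076, 0.016], [-0.0, 0.208, -0.978]]
ft_force: [-0.6, -0.1, -0.1]
gripper_width: -0.0
grasp_force: 0.0
```

```bash
python3 -c "
from h import *
stat('7')"
```

```text
bright y 90..32 step2: [130, 175, 255, 255, 253, 183, 154, 155, 154, 155, 152, 182, 244, 245, 245, 221, 151, 152, 153, 153, 153, 154, 181, 222, 254, 255, 255, 180, 139, 140]
t 11.9 tip con [-51.2   0.2 133.4] F [ 1.2 -0.3  0.4]
```

The force dropped to zero and the marker jumped about 8 mm to the left, so the lever is in float. I'll back the finger away and check again.

carry_out --targets '[{"dx": 0,"dy": -0.005,"dz": -0.001,"wx": 0,"wy": 0,"wz": 0},{"dx": 0,"dy": -0.015,"dz": -0.003,"wx": 0,"wy": 0,"wz": 0},{"dx": 0,"dy": -0.03,"dz": -0.006,"wx": 0,"wy": 0,"wz": 0},{"dx": 0,"dy": -0.045,"dz": -0.009,"wx": 0,"wy": 0,"wz": 0},{"dx": 0,"dy": -0.06,"dz": -0.012,"wx": 0,"wy": 0,"wz": 0}]'

```text
time_s: 12.4
tcp_pos: [422.5, 65.6, 301.8]
tool_rot: [[-0.077, 0.975, 0.207], [0.997, 0.076, 0.016], [0.0, 0.207, -0.978]]
ft_force: [0.8, -0.1, 0.3]
gripper_width: 0.2
grasp_force: 0.0
```

```bash
python3 - <<'E'
from h import *
stat('8')
go(con(-100,0,262),0,173)
im=cv2.imread('pics/w_8.png'); cv2.imwrite('pics/p8.png',cv2.resize(im[60:420,250:640],None,fx=1.5,fy=1.5))
E
```

```text
bright y 90..32 step2: [127, 177, 254, 254, 253, 188, 171, 174, 174, 174, 173, 193, 239, 239, 239, 221, 174, 173, 173, 173, 174, 174, 188, 217, 254, 255, 255, 173, 138, 139]
t 12.45 tip con [-117.    -0.3  132.1] F [-4.4 -1.4 -0.5]
t 12.45 tcp [420.1  65.2 301.4] F [-4.4 -1.4 -0.5] w -0.2
d [ 0.0003  0.0786 -0.1201] w [11.8  -0.02  0.12]
```

View pics/p8.png

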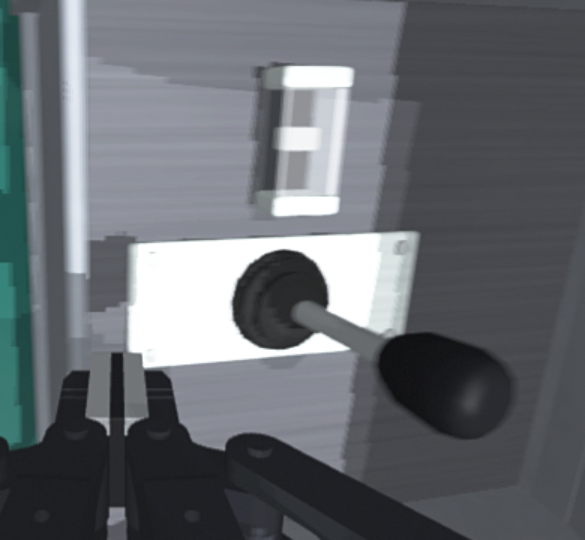

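The marker sits clearly left of where it was, in the middle of the window, and the lever leans past upright with the fingers clear. Next I'll lift and go back to the bar.

carry_out --targets '[{"dx": 0,"dy": 0.006,"dz": -0.027,"wx": 0,"wy": 0,"wz": 0},{"dx": 0,"dy": 0.012,"dz": -0.055,"wx": 0,"wy": 0,"wz": 0},{"dx": 0,"dy": 0.0175,"dz": -0.082,"wx": 0,"wy": 0,"wz": 0},{"dx": 0,"dy": 0.023,"dz": -0.109,"wx": 0,"wy": 0,"wz": 0},{"dx": 0,"dy": 0.029,"dz": -0.137,"wx": 0,"wy": 0,"wz": 0}]'

```text
time_s: 12.95
tcp_pos: [423.2, 65.6, 442.8]
tool_rot: [[-0.077, 0.975, 0.207], [0.997, 0.075, 0.016], [0.0, 0.207, -0.978]]
ft_force: [0.3, -0.6, 0.5]
gripper_width: -0.1
grasp_force: 0.0
```

```bash
python3 - <<'E'
from h import *
go([644.7,89.2,286],0,155)
E
```

```text
t 12.95 tcp [423.2  65.6 442.8] F [ 0.3 -0.6  0.5] w -0.1
d [0.0064 0.2174 0.048 ] w [11.97 -0.02  0.13]
```

carry_out --targets '[{"dx": 0.001,"dy": 0.043,"dz": 0.007,"wx": 2.4,"wy": 0,"wz": 0},{"dx": 0.0025,"dy": 0.087,"dz": 0.016,"wx": 5,"wy": 0,"wz": 0},{"dx": 0.004,"dy": 0.13,"dz": 0.027,"wx": 8,"wy": 0,"wz": 0},{"dx": 0.005,"dy": 0.174,"dz": 0.037,"wx": 10,"wy": 0,"wz": 0},{"dx": 0.0064,"dy": 0.2174,"dz": 0.048,"wx": 12,"wy": 0,"wz": 0}]' --fingers -0.1

```text
time_s: 13.45
tcp_pos: [646.8, 89.6, 439.8]
tool_rot: [[-0.078, 0.997, -0.002], [0.997, 0.078, 0.0], [0.001, -0.002, -1.0]]
ft_force: [0.7, 0.3, 0.6]
gripper_width: 38.8
grasp_force: 0.0
```

```bash
python3 - <<'E'
from h import *
go([644.7,89.5,235],0,155)
s=bot.observe(); w=bot.snapshot("wrist"); cv2.imwrite("pics/w9.png",w)
print(bot.observe()["joint_pos"], [proj("wrist",[644.7,89.5+k,231],s) for k in(0,55)])
E
```

```text
t 13.45 tcp [646.8  89.6 439.8] F [0.7 0.3 0.6] w 38.8
d [ 0.     -0.002   0.0498] w [-0.1  -0.03  0.16]
[-28.13922744  32.74192217  28.30224058  82.85963122 -15.88076456
  68.55220746   6.74892204] [(np.float64(326.42613358218773), np.float64(285.52717364959034)), (np.float64(335.6247854263939), np.float64(174.91642777647863))]
```

View pics/w9.png

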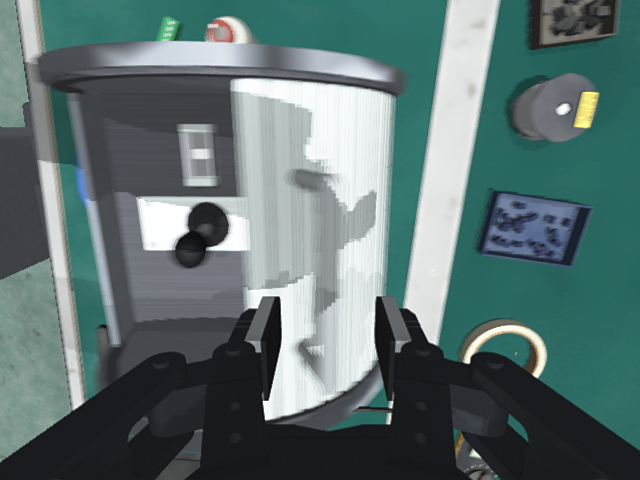

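The bar lies between the open fingers at column about 325. The lever, the marker and the bystanders are where they should be. I'll descend and grip.

carry_out --targets '[{"dx": 0,"dy": -0.001,"dz": 0.01,"wx": 0,"wy": 0,"wz": 0},{"dx": 0,"dy": -0.001,"dz": 0.02,"wx": 0,"wy": 0,"wz": 0},{"dx": 0,"dy": -0.001,"dz": 0.03,"wx": 0,"wy": 0,"wz": 0},{"dx": 0,"dy": -0.001,"dz": 0.04,"wx": 0,"wy": 0,"wz": 0},{"dx": 0,"dy": -0.001,"dz": 0.05,"wx": 0,"wy": 0,"wz": 0}]'

```text
time_s: 14.0
tcp_pos: [643.6, 89.4, 389.9]
tool_rot: [[-0.077, 0.997, 0.0], [0.997, 0.077, 0.001], [0.001, 0.0, -1.0]]
ft_force: [-0.8, 0.7, -0.4]
gripper_width: 38.2
grasp_force: 0.0
```

carry_out --targets '[{"dx": 0,"dy": 0,"dz": 0,"wx": 0,"wy": 0,"wz": 0},{"dx": 0,"dy": 0,"dz": 0,"wx": 0,"wy": 0,"wz": 0},{"dx": 0,"dy": 0,"dz": 0,"wx": 0,"wy": 0,"wz": 0},{"dx": 0,"dy": 0,"dz": 0,"wx": 0,"wy": 0,"wz": 0},{"dx": 0,"dy": 0,"dz": 0,"wx": 0,"wy": 0,"wz": 0}]' --fingers -1

```text
time_s: 14.5
tcp_pos: [644.2, 89.4, 390.2]
tool_rot: [[-0.077, 0.997, -0.0], [0.997, 0.077, 0.0], [0.0, -0.0, -1.0]]
ft_force: [-1.2, -0.3, -0.8]
gripper_width: 11.0
grasp_force: 21.6
```

carry_out --targets '[{"dx": 0,"dy": -0.0107,"dz": -0.0048,"wx": 0,"wy": 0,"wz": 0},{"dx": 0,"dy": -0.0302,"dz": -0.0114,"wx": 0,"wy": 0,"wz": 0},{"dx": 0,"dy": -0.0504,"dz": -0.0156,"wx": 0,"wy": 0,"wz": 0},{"dx": 0,"dy": -0.071,"dz": -0.0171,"wx": 0,"wy": 0,"wz": 0},{"dx": 0,"dy": -0.0916,"dz": -0.0161,"wx": 0,"wy": 0,"wz": 0}]'

```text
time_s: 15.0
tcp_pos: [552.8, 82.3, 408.0]
tool_rot: [[-0.077, 0.997, 0.005], [0.997, 0.077, 0.001], [0.001, 0.005, -1.0]]
ft_force: [3.0, 1.4, 3.1]
gripper_width: 10.7
grasp_force: 21.2
```

carry_out --targets '[{"dx": 0,"dy": -0.0203,"dz": 0.0036,"wx": 0,"wy": 0,"wz": 0},{"dx": 0,"dy": -0.04,"dz": 0.0097,"wx": 0,"wy": 0,"wz": 0},{"dx": 0,"dy": -0.0587,"dz": 0.0182,"wx": 0,"wy": 0,"wz": 0},{"dx": 0,"dy": -0.0763,"dz": 0.0289,"wx": 0,"wy": 0,"wz": 0},{"dx": 0,"dy": -0.0924,"dz": 0.0418,"wx": 0,"wy": 0,"wz": 0}]'

```text
time_s: 15.5
tcp_pos: [460.4, 75.1, 365.6]
tool_rot: [[-0.078, 0.997, 0.004], [0.997, 0.078, 0.002], [0.002, 0.004, -1.0]]
ft_force: [2.9, 2.4, 0.2]
gripper_width: 11.0
grasp_force: 21.5
```

carry_out --targets '[{"dx": 0,"dy": -0.0075,"dz": 0.007,"wx": 0,"wy": 0,"wz": 0},{"dx": 0,"dy": -0.0144,"dz": 0.0147,"wx": 0,"wy": 0,"wz": 0},{"dx": 0,"dy": -0.021,"dz": 0.0225,"wx": 0,"wy": 0,"wz": 0},{"dx": 0,"dy": -0.0268,"dz": 0.0312,"wx": 0,"wy": 0,"wz": 0},{"dx": 0,"dy": -0.032,"dz": 0.0396,"wx": 0,"wy": 0,"wz": 0}]'

```text
time_s: 16.0
tcp_pos: [428.7, 72.9, 324.2]
tool_rot: [[-0.077, 0.997, -0.0], [0.997, 0.077, 0.0], [0.0, 0.0, -1.0]]
ft_force: [0.2, 4.7, 2.6]
gripper_width: 11.0
grasp_force: 22.3
```

```bash
python3 - <<'E'
from h import *
go([433,71,170])
E
```

```text
t 16.0 tcp [428.7  72.9 324.2] F [0.2 4.7 2.6] w 11.0
d [-0.0022  0.0042 -0.0008] w [ 0.   -0.02  0.15]
```

carry_out --targets '[{"dx": 0,"dy": -0.0005,"dz": 0.001,"wx": 0,"wy": 0,"wz": 0},{"dx": 0,"dy": -0.001,"dz": 0.002,"wx": 0,"wy": 0,"wz": 0},{"dx": 0,"dy": -0.0015,"dz": 0.003,"wx": 0,"wy": 0,"wz": 0},{"dx": 0,"dy": -0.002,"dz": 0.004,"wx": 0,"wy": 0,"wz": 0},{"dx": 0,"dy": -0.002,"dz": 0.004,"wx": 0,"wy": 0,"wz": 0}]'

```text
time_s: 16.5
tcp_pos: [428.1, 72.4, 321.9]
tool_rot: [[-0.077, 0.997, 0.004], [0.997, 0.077, 0.001], [0.001, 0.004, -1.0]]
ft_force: [-2.5, 4.6, 26.0]
gripper_width: 10.9
grasp_force: 25.4
```

The guard is against its closed stop (26 N upward). I'll release and lift away.

carry_out --targets '[{"dx": 0,"dy": 0,"dz": 0,"wx": 0,"wy": 0,"wz": 0},{"dx": 0,"dy": 0,"dz": 0,"wx": 0,"wy": 0,"wz": 0},{"dx": 0,"dy": 0,"dz": 0,"wx": 0,"wy": 0,"wz": 0},{"dx": 0,"dy": 0,"dz": 0,"wx": 0,"wy": 0,"wz": 0},{"dx": 0,"dy": 0,"dz": 0,"wx": 0,"wy": 0,"wz": 0}]' --fingers -0.35

```text
time_s: 17.0
tcp_pos: [426.9, 72.4, 320.6]
tool_rot: [[-0.077, 0.997, -0.0], [0.997, 0.077, -0.0], [-0.0, -0.001, -1.0]]
ft_force: [-0.1, 0.1, -0.1]
gripper_width: 27.6
grasp_force: 0.0
```

carry_out --targets '[{"dx": 0,"dy": 0.002,"dz": -0.01,"wx": 0,"wy": 0,"wz": 0},{"dx": 0,"dy": 0.002,"dz": -0.025,"wx": 0,"wy": 0,"wz": 0},{"dx": 0,"dy": 0.002,"dz": -0.05,"wx": 0,"wy": 0,"wz": 0},{"dx": 0,"dy": 0.002,"dz": -0.08,"wx": 0,"wy": 0,"wz": 0},{"dx": 0,"dy": 0.002,"dz": -0.11,"wx": 0,"wy": 0,"wz": 0}]'

```text
time_s: 17.5
tcp_pos: [428.9, 72.3, 432.6]
tool_rot: [[-0.077, 0.997, 0.0], [0.997, 0.077, -0.0], [-0.0, 0.0, -1.0]]
ft_force: [0.6, 0.9, 0.3]
gripper_width: 27.6
grasp_force: 0.0
```

```bash
python3 - <<'E'
from h import *
s=bot.observe(); go([430,72,270])
w=bot.snapshot("wrist"); cv2.imwrite("pics/w10.png",w)
for q in(0,.06,.12):
  a=.524+q; print(q,[np.round(proj("wrist",con(-165*np.cos(a),k,80+165*np.sin(a)),s)) for k in(-50,0,50)])
E
```

```text
t 17.5 tcp [428.9  72.3 432.6] F [0.6 0.9 0.3] w 27.6
d [-0.0004  0.0011  0.0076] w [0.   0.03 0.1 ]
0 [array([329., 326.]), array([330., 258.]), array([330., 182.])]
0.06 [array([337., 332.]), array([338., 262.]), array([339., 184.])]
0.12 [array([346., 339.]), array([347., 267.]), array([349., 186.])]
```

View pics/w10.png

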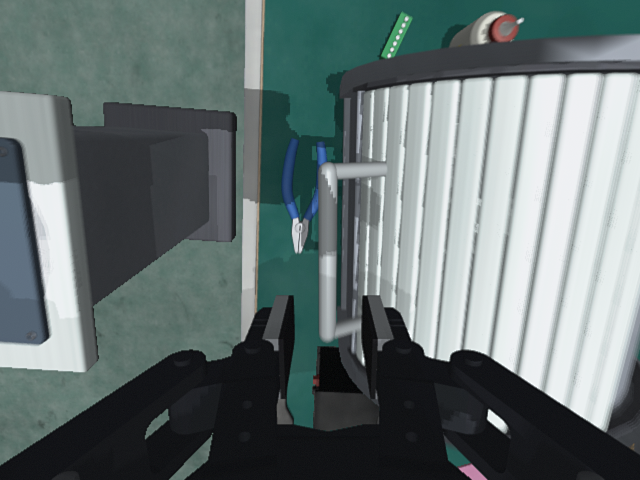

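The bar is at column about 328, and 329–330 is predicted for q=0, so the guard is closed. The bystanders are undisturbed and the gripper is clear, so I'll hand in.

```bash
python3 -c "
from cell import bot
print(bot.sign_off())"
```

```text
the job is handed in; nothing more can be done
None
```

I handed the job in after about 17.5 s on the robot's clock: the lever sits in its float notch (marker about 8 mm left), the guard is rolled fully closed, and the cutter, bottle and terminal block look undisturbed. The highest lever force I read was about 15 N, well under the 35 N ramming limit, and sign-off gave no verdict.

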